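# Change over the bench marking machine and key it on

### The job

Get the marking machine ready for the next job: drop every waste clip into the scrap bin, and swap the two wooden blocks so that the saddle block stands on the machine's work plate and the boss block on the rubber storage pad, each upright, centred and lengthwise along the plate's or pad's x direction (away from the robot), as the blocks stand now. Only when all that is done, take the key from its stand, push it fully into the key switch in the off position, turn it clockwise all the way to on and leave it there. Leave the jar, the bottle and the screwdriver where they are.

Things in the scene. Friction and masses are not known exactly. Their poses are not given: they have to be found in the camera images.
- board: white plastic work board lying on the bench, fixed, 200 x 240 x 6 mm; origin under its centre, so its top is 6 mm up. The waste clips lie on it at the start; once cleared it is free to park things on.
- bin: open dark steel scrap bin, fixed, 200 x 170 mm (its x, y) and 90 mm high, walls and floor 4 mm; origin under its centre, z up. It stands at the left or the right front of the bench, the control box on the other side.
- station: the marking machine's base, fixed: a bare steel work plate 110 x 120 mm, 8 mm high, origin under the plate's centre. The grey marking unit, run back out of the way, is fixed to it: it begins 104 mm from the plate centre towards the plate's +x, 130 mm wide, 96 mm high.
- station_top (a point): centre of the top face of the machine's work plate, 8 mm above the bench; x, y along the plate's edges, z up.
- pad_top (a point): centre of the top face of the black rubber storage pad, fixed, 110 x 120 mm (its x, y) and 8 mm thick; x, y along its edges, z up.
- saddle: wooden saddle block, loose, 80 (x) x 40 (y) mm, 30 mm high with two end horns, each 22 mm long and 18 mm high, so 48 mm over all and a trough 36 mm long between them across the top; about 0.18 kg; origin under its centre, z up, x along its length. Starts on the storage pad.
- boss: wooden boss block of the same wood, loose, 80 (x) x 40 (y) x 30 mm with one round boss, 30 mm across and 18 mm high, in the middle of its top; about 0.18 kg; origin under its centre, z up, x along its length. Starts on the machine's work plate.
- key: steel machine key, loose, 45 g, upright in its stand. Origin at the blade's tip, z up to the bow. Blade 14 mm wide (x), 5 thick (y), 26 long, its last 3 mm narrowed to 10 x 3; brass collar 22 x 10 mm from 26 to 32 mm; flat bow to grip, 34 wide (x), 10 thick (y), 32 to 66 mm above the tip. Alike after half a turn about z.
- stand: wooden key stand, fixed, 60 x 50 x 30 mm, with a slot 17 x 8 mm along its x; origin under its centre. The key's collar rests on its top.
- slot (a point): centre of the key slot's mouth, in the top of the switch barrel (aluminium block 34 x 30 x 30 mm on the control box), 80 mm above the bench. The slot goes straight down 28 mm, 16 mm along this point's x, 7 mm along y, with a 2.5 mm lead-in chamfer; the point turns with the barrel. Fully in, the key's collar rests on the barrel, its tip 26 mm below this point.
- rotor (a joint): turn of the key switch: 0 is off (as it starts), 1.2 rad clockwise seen from above is on, with a stop at each end; it turns with a friction of 0.04 N m and stays where it is left. Only the key turns it; the key's play in the slot is about 0.15 rad each way. The grey control box under it, fixed, is 150 x 120 x 50 mm.
- clip0: waste clip, loose (may be absent): a short steel channel, open upward, 60 mm long (x), 26 mm wide (y), 24 mm high, walls and floor 5 mm, 60 g; origin under its centre.
- clip1: waste clip, loose (may be absent): a short steel channel, open upward, 60 mm long (x), 26 mm wide (y), 24 mm high, walls and floor 5 mm, 60 g; origin under its centre.
- clip2: waste clip, loose (may be absent): a short steel channel, open upward, 60 mm long (x), 26 mm wide (y), 24 mm high, walls and floor 5 mm, 60 g; origin under its centre.
- clip3: waste clip, loose (may be absent): a short steel channel, open upward, 60 mm long (x), 26 mm wide (y), 24 mm high, walls and floor 5 mm, 60 g; origin under its centre.
- jar: small round jar, 48 mm across, 60 mm high, a bystander; origin under its centre
- oiler: grey plastic bottle, 52 mm across, 110 mm high, a bystander; origin under its centre
- driver: screwdriver lying on the bench, a bystander
There are look-alikes about, which are no part of the job. Leave any purple or yellow look-alike of the clip3 alone.

How it is judged (in metres and radians):
On the way, in this order (a step that is already met when the one before it is completed fails the run):
1. all waste clips are in the bin and the blocks are swapped: saddle block on the work plate, boss block on the pad, with the switch still off (x of clip0 in the frame of bin between -0.1 and 0.1 m and y of clip0 in the frame of bin between -0.085 and 0.085 m and height (world z) of each of clip0, clip1, clip2, clip3 below 0.08 m and contact force between each of clip0, clip1, clip2, clip3, saddle, boss and the fingers below 0.1 N and x of clip1 in the frame of bin between -0.1 and 0.1 m and y of clip1 in the frame of bin between -0.085 and 0.085 m and x of clip2 in the frame of bin between -0.1 and 0.1 m and y of clip2 in the frame of bin between -0.085 and 0.085 m and x of clip3 in the frame of bin between -0.1 and 0.1 m and y of clip3 in the frame of bin between -0.085 and 0.085 m and horizontal distance between saddle and station_top below 0.015 m and z of saddle in the frame of station_top between -0.004 and 0.005 m and angle between each of saddle, boss's own z axis and vertical below 0.1 rad and angle between the x axis of saddle and the x axis of station_top, either way round below 0.2 rad and horizontal distance between boss and pad_top below 0.015 m and z of boss in the frame of pad_top between -0.004 and 0.005 m and angle between the x axis of boss and the x axis of pad_top, either way round below 0.2 rad and value of joint rotor below 0.15 rad), for 0.2 s.
2. the key is fully in the switch, still at off (horizontal distance between key and slot below 0.004 m and z of key in the frame of slot below -0.022 m and angle between key's own z axis and vertical below 0.12 rad and value of joint rotor below 0.3 rad), for 0.1 s.
3. the key has turned the switch to on (horizontal distance between key and slot below 0.004 m and z of key in the frame of slot below -0.022 m and angle between key's own z axis and vertical below 0.12 rad and value of joint rotor above 1.05 rad), for 0.2 s.
At the end, for the whole second after the job is handed in: Every clip lies in the bin below its rim; saddle block on the work plate, boss block on the pad, upright, within 15 mm of centre and 0.2 rad of square; key tip at least 22 mm down the slot, within 4 mm of its axis; switch beyond 1.05 rad; all released and at rest (all of step 3 and x of clip0 in the frame of bin between -0.1 and 0.1 m and y of clip0 in the frame of bin between -0.085 and 0.085 m and height (world z) of each of clip0, clip1, clip2, clip3 below 0.08 m and contact force between each of clip0, clip1, clip2, clip3, saddle, boss and the fingers below 0.1 N and x of clip1 in the frame of bin between -0.1 and 0.1 m and y of clip1 in the frame of bin between -0.085 and 0.085 m and x of clip2 in the frame of bin between -0.1 and 0.1 m and y of clip2 in the frame of bin between -0.085 and 0.085 m and x of clip3 in the frame of bin between -0.1 and 0.1 m and y of clip3 in the frame of bin between -0.085 and 0.085 m and horizontal distance between saddle and station_top below 0.015 m and z of saddle in the frame of station_top between -0.004 and 0.005 m and angle between each of saddle, boss's own z axis and vertical below 0.1 rad and angle between the x axis of saddle and the x axis of station_top, either way round below 0.2 rad and horizontal distance between boss and pad_top below 0.015 m and z of boss in the frame of pad_top between -0.004 and 0.005 m and angle between the x axis of boss and the x axis of pad_top, either way round below 0.2 rad and linear speed of each of key, clip0, clip1, clip2, clip3, saddle, boss below 0.02 m/s); the robot touches nothing.
It fails at once if the jar or the bottle is tipped over (angle between any of jar, oiler's own z axis and vertical above 0.5 rad).
It fails at once if a bystander is moved by more than 5 cm (distance of any of jar, oiler, driver from where it was at the start of the episode above 0.05 m).
Of clip0, clip1, clip2, clip3 only 2 to 4 are there at a start; the rules pass over those that are not, and their reading is None.
At some moment in a run one of clip0, clip1, clip2, clip3, saddle, boss may be knocked a few centimetres aside while the robot is not near it.
It also fails if it takes over 210 s, if anything falls off the work surface, if the arm or the gripper's body presses on something with over 40 N, if the wrist force passes 120 N, or if a joint passes its speed limit or range.

### The arm

A 6-joint arm with a two-finger parallel gripper is mounted at the origin on the work surface. World frame = base frame: x ahead of the robot, y to its left, z up, the work surface at z = 0. Lengths are in mm, angles in rad, forces in N, time in s.
With the tool pointing down it reaches from about 425 to 950 mm from the base axis. Payload 3.5 kg.
Tool frame: the origin (TCP) lies between the finger pads; the fingertips stand ctrl.tcp_to_tips ahead of it and the grasp point (between the pads) lies 3 mm ahead of it (ctrl.tcp_to_tips is the distance from the TCP to the fingertips, in mm); z points along the fingers, y is the line along which they close (so a half turn about z gives the same grasp; the last joint's range is limited). The gripper opens to 85 mm and grips with 20 to 120 N. Pads are 22 mm wide; open, the fingers measure 114 mm over their backs; the gripper's body (76 mm by 85 mm) begins 54 mm behind the grasp point. The pads swing forward as they close: fully open they stand 13 mm farther back than shut.
Start: joints at [-1.431, 0.286, 1.577, -0, 1.279, -0.15], TCP at [192.912, -646.832, 253.325] pointing down, gripper open.
Joint ranges: [-2.77, 2.77], [-0.9, 2.22], [0.21, 2.48], [-1.53, 4.67], [0.24, 2.81], [-2.84, 2.84]. Speed limits (rad/s): [2.79, 2.79, 3.14, 3.14, 3.14, 3.14].

### API

Orientations are given as a rotation vector (axis times angle).
In Python, from cell import ctrl, command_gripper, solver, readout, get_image, calibration, nets gives the robot as it stands. Calls block until the motion is done:
- ctrl.reach(position, orientation): joint-space move of the TCP to a pose.
- ctrl.servo_line(position, rot=None, feed=150): straight line of the TCP; rot=None keeps the orientation; feed is the mean speed in mm/s.
- ctrl.move_joints(angles): joint-space move.
- command_gripper(opening): opening from 0.0 (shut) to 1.0 (fully open); the grip force is fixed at half the most; returns when the fingers have stopped.
- ctrl.pause(seconds).
- solver.ik(position, orientation): joint angles nearest the present ones, or None.
- readout.sense(): the state.
- get_image(name): name is "scene" or "top" or "wrist"; returns the picture (384x512x3 uint8, red, green, blue); there is no depth.
- calibration(name): a dict with "fx", "fy", "cx", "cy" (pixels), "dist" ([k1, k2, p1, p2, k3] as OpenCV has them; the pictures are not rectified), "R" (3x3) and "t" (3): a world point X has camera coordinates R X + t. Camera axes: x right, y down, z forward; pixel columns grow to the right and rows downward; lengths in mm; the calibration is good to about 2 mm. A picture is of the moment at which its call begins: read the wrist's pose just before it. calibration takes no time and is no camera call; for the wrist camera it gives the pose at the moment of the call.
A pose or a line that the arm cannot do raises ctrl.IKError and nothing moves.
- ctrl.close_job(): hands the job in; it is judged then, once.
Trained networks look in the newest picture that a camera, given by its name, has taken for a name from the list of things; names that differ only in an ending like _2 or _b are one class to them, and where a whole thing is asked for, a point or a joint stands for the part that bears it (a point fixed in the world has none). Each returns a list of dicts, best first, with "p" (0 to 1); they miss things now and then, are a little off and sometimes report something else, mostly with a low value. They report only what shows in the picture. A call takes as long as a camera call. They do not tell look-alikes from the thing itself.
- nets.look_for(target, camera): "pixel" ([column, row] in pixels, amid what is visible of it).
- nets.masks_of(target, camera): "pixels" (384x512 bool, what is visible of it) and "pixel" ([column, row] in pixels, amid what is visible of it).
The state is a dict: "t": time; "joints": joint angles; "joint_velocities": joint speeds; "joint_efforts": joint torques, N m; "tool_pos": TCP position; "tcp_rot": TCP orientation; "ft_force": force on the tool from outside, world axes, zero at the start; "wrist_torque": the same for the moment, N m; "opening": opening from 0.0 (shut) to 1.0 (fully open); "grip_force": force on a finger pad.
Only numpy, scipy, OpenCV 4.12 (cv2) and the standard library are available. Lean on these libraries where they do the work, as an engineer would, in place of code of your own. Each camera call takes 0.05 s, during which the arm holds its last target. There are 200 camera calls.

## Working session

There is one attempt and no reset: what is moved stays moved. The work goes in short steps, each a Python script; the robot and the scene stay as the last script left them, time stands still between calls to the robot, and variables do not carry over. Pictures are saved under pics/ and viewed, at most 14 in all, crops included, and the job is handed in when it is done.

```bash
ls; mkdir -p pics
cat > h.py <<'E'
import numpy as np, cv2
from cell import ctrl, command_gripper, solver, readout, get_image, calibration, nets
from scipy.spatial.transform import Rotation as R
def snap(c,fn=None):
    cal=calibration(c); im=get_image(c)
    if fn: cv2.imwrite('pics/'+fn,im[:,:,::-1])
    return cal,im
def ground(px,cal,z):
    K=np.array([[cal['fx'],0,cal['cx']],[0,cal['fy'],cal['cy']],[0,0,1.]])
    u=cv2.undistortPoints(np.array(px,float).reshape(-1,1,2),K,np.array(cal['dist'],float)).reshape(-1,2)
    Rm=np.array(cal['R']);t=np.array(cal['t'],float)
    d=np.c_[u,np.ones(len(u))]@Rm; c=-Rm.T@t
    return c+d*((np.reshape(z,(-1,1))-c[2])/d[:,2:])
def proj(X,cal):
    K=np.array([[cal['fx'],0,cal['cx']],[0,cal['fy'],cal['cy']],[0,0,1.]])
    return cv2.projectPoints(np.array(X,float).reshape(-1,1,3),cv2.Rodrigues(np.array(cal['R'],float))[0],np.array(cal['t'],float),K,np.array(cal['dist'],float))[0].reshape(-1,2)
E
python3 - <<'E'
from h import *
print(ctrl.tcp_to_tips, readout.sense())
for c in ('scene','top','wrist'):
    cal,im=snap(c,c+'0.png'); print(c,cal)
    for n in ['board','bin','station','saddle','boss','key','stand','slot','clip0','jar','oiler','driver','pad_top']:
        if c=='wrist': break
        try: 
            print(n,[(np.round(d['pixel']).tolist(),round(d['p'],2)) for d in nets.look_for(n,c)])
        except Exception as e: print(n,e)
a=cv2.imread('pics/top0.png');cv2.imwrite('pics/top0b.png',cv2.resize(a,(800,600),interpolation=2))
E
```

```text
pics
22.0 {'t': 0.0, 'joints': array([-1.43098884e+00,  2.87180371e-01,  1.57817774e+00, -2.34454723e-05,
        1.27859463e+00, -1.49997895e-01]), 'joint_velocities': array([ 0.00062825,  0.00142443,  0.00049665, -0.00045281,  0.00087632,
        0.00159771]), 'joint_efforts': array([ 6.33686886e-04, -4.05981088e+01, -2.92625159e+01, -8.54804603e-05,
        5.92424491e-03,  1.11855289e-05]), 'tool_pos': array([ 192.83130585, -646.23839022,  251.9369122 ]), 'tcp_rot': array([-3.10633167e+00, -4.53303586e-01,  1.63527957e-05]), 'ft_force': array([ 0.12986888, -1.23947152, -0.18758678]), 'wrist_torque': array([0.01666489, 0.01412058, 0.03181757]), 'grip_force': 0.0, 'opening': 1.002104831615456}
scene {'fx': 413.56487787040203, 'fy': 413.56487787040203, 'cx': 253.53410976999734, 'cy': 186.61738212902884, 'dist': array([-0.06087696,  0.        ,  0.        ,  0.        ,  0.        ]), 'R': array([[-0.5853031 ,  0.81078215,  0.00725127],
       [ 0.66332019,  0.48395523, -0.57078337],
       [-0.46629026, -0.32927137, -0.82106867]]), 't': array([ 329.94468378, -318.00846151, 1314.2935
[... 1468 characters left out ...]
, 199.0], 0.75), ([279.0, 203.0], 0.73), ([265.0, 125.0], 0.71), ([320.0, 276.0], 0.55)]
jar [([277.0, 149.0], 0.75)]
oiler [([150.0, 166.0], 0.89)]
driver [([383.0, 168.0], 0.66), ([124.0, 225.0], 0.29)]
pad_top [([231.0, 244.0], 0.79), ([306.0, 158.0], 0.58)]
wrist {'fx': 291.96043342108555, 'fy': 291.96043342108555, 'cx': 257.79312189073806, 'cy': 191.70158497524287, 'dist': array([-0.04411205,  0.        ,  0.        ,  0.        ,  0.        ]), 'R': array([[ 2.86138619e-01, -9.58188173e-01,  3.41135503e-04],
       [-9.22114245e-01, -2.75269251e-01,  2.71904686e-01],
       [-2.60441950e-01, -7.81169974e-02, -9.62324127e-01]]), 't': array([-674.47936536,  -35.73944597,  378.163752  ])}
```

View pics/top0b.png

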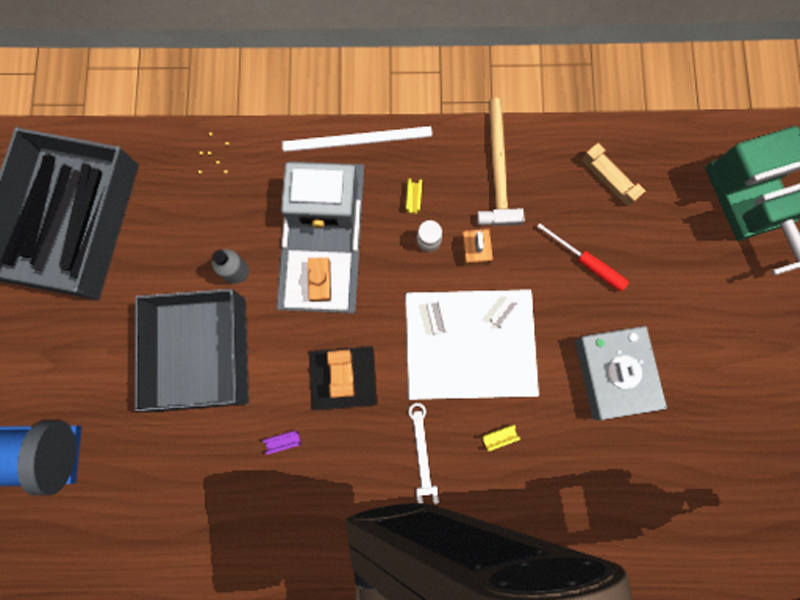

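View pics/scene0.png

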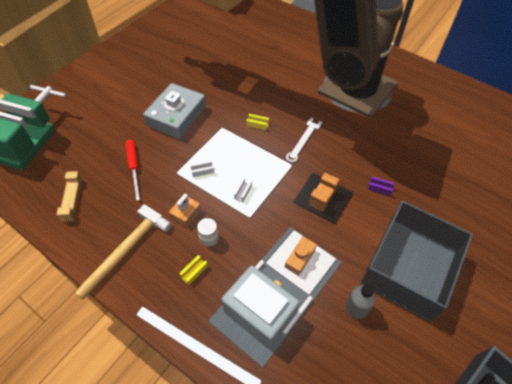

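The top picture shows two steel clips on the white board, at (279,203) and (321,199). The purple clip (182,281) and the yellow clips (320,276) and (265,125) are look-alikes lying off the board. Saddle on the pad is at about (217,240), boss on the plate (203,179), key and stand (306,157), switch (400,238), and bin (121,224) on the left. The piece at (393,110) is a longer wooden look-alike and lies on the bench, so I leave it alone.

Next I take closer views with the wrist camera.

```bash
cat >> h.py <<'E'
from scipy.optimize import minimize
def box(x,y,z0,z1,cx=0,cy=0):
    return np.array([[cx+sx*x/2,cy+sy*y/2,z] for sx in(-1,1) for sy in(-1,1) for z in(z0,z1)])
def cyl(d,z0,z1):
    a=np.linspace(0,2*np.pi,24,endpoint=False)
    return np.vstack([np.c_[d/2*np.cos(a),d/2*np.sin(a),0*a+z] for z in(z0,z1)])
M=dict(saddle=[box(80,40,0,30),box(22,40,30,48,29),box(22,40,30,48,-29)],
 boss=[box(80,40,0,30),cyl(30,30,48)], clip=[box(60,26,0,5),box(60,5,0,24,0,10.5),box(60,5,0,24,0,-10.5)],
 plate=[box(110,120,0,8)], board=[box(200,240,0,6)], bin=[box(200,170,0,90)], stand=[box(60,50,0,30),box(22,10,30,36),box(34,10,36,66)],
 standonly=[box(60,50,0,30)], key=[box(22,10,30,36),box(34,10,36,66)], barrel=[box(34,30,50,80)], box=[box(150,120,0,50)])
def sil(model,p,z,cal,S=4):
    im=np.zeros((384*S,512*S),np.uint8); c,s=np.cos(p[2]),np.sin(p[2])
    for b in model:
        X=np.c_[b[:,0]*c-b[:,1]*s+p[0],b[:,0]*s+b[:,1]*c+p[1],b[:,2]+z]
        h=cv2.convexHull((proj(X,cal)*S+S/2).astype(np.float32)); cv2.fillConvexPoly(im,np.round(h).astype(np.int32),255)
    return im
def fit(mname,mask,cal,z,p0,S=4):
    m=cv2.resize(mask.astype(np.uint8)*255,None,fx=S,fy=S,interpolation=cv2.INTER_LINEAR)>127
    def cost(q):
        a=sil(M[mname],q*[1,1,.02],z,cal,S)>0
        return -(a&m).sum()/max(1,(a|m).sum())
    best=None
    for y in p0[2] if np.iterable(p0[2]) else [p0[2]]:
        r=minimize(cost,[p0[0],p0[1],y/.02],method='Nelder-Mead',options=dict(initial_simplex=np.array([p0[0],p0[1],y/.02])+np.array([[0,0,0],[12,0,0],[0,12,0],[0,0,10]]),xatol=.05,fatol=1e-4,maxiter=120))
        if best is None or r.fun<best.fun: best=r
    return best.x*[1,1,.02],-best.fun
def down(yaw): # tool z down, tool y at world angle yaw+90 ; x axis at angle yaw
    return (R.from_euler('z',yaw)*R.from_euler('x',np.pi)).as_rotvec()
def draw(im,mname,p,z,cal,col=(255,0,0)):
    cs,_=cv2.findContours(sil(M[mname],p,z,cal,1),cv2.RETR_EXTERNAL,cv2.CHAIN_APPROX_NONE); cv2.drawContours(im,cs,-1,col,1)
E
python3 - <<'E'
from h import *
cal=calibration('wrist');s=readout.sense()
Rm=np.array(cal['R']);c=-Rm.T@np.array(cal['t']);T=R.from_rotvec(s['tcp_rot']).as_matrix()
print('cam in tool',T.T@(c-s['tool_pos']),'axes',np.round(T.T@Rm.T,3).tolist(), 'toolx',T[:,0])
ct=calibration('top')
rough={}
for n,px,z in [('saddle',(220,240),24),('boss',(203,179),28),('clip0',(279,203),18),('clip1',(321,199),18),('key',(306,157),40),('slot',(401,238),80),('bin',(121,224),45),('board',(303,221),6),('jar',(277,149),30),('oiler',(150,166),55)]:
    print(n,np.round(ground(px,ct,z)[0]))
E
```

```text
cam in tool [  68.66953392   -0.65757459 -120.55221452] axes [[0.0, -0.962, -0.272], [1.0, 0.0, 0.0], [-0.0, -0.272, 0.962]] toolx [ 9.58303569e-01  2.85752111e-01 -1.30461540e-05]
saddle [434. 120.  24.]
boss [613. 171.  28.]
clip0 [541. -51.  18.]
clip1 [ 551. -174.   18.]
key [ 673. -132.   40.]
slot [ 432. -374.   80.]
bin [481. 397.  45.]
board [ 489. -121.    6.]
jar [702. -48.  30.]
oiler [647. 320.  55.]
```

```bash
cat > tour.py <<'E'
from h import *
import pickle,sys
V=[('box',(450,-365,230),['slot']),('key',(655,-130,210),['stand','key']),('board',(530,-115,210),['board','clip0']),('boss',(610,160,220),['boss','station']),('saddle',(455,125,220),['saddle','pad_top'])]
out={}
for v,p,ns in V:
    ctrl.reach(np.array(p,float),down(0)); ctrl.pause(.2)
    cal,im=snap('wrist',f'w_{v}.png'); o=dict(cal=cal,im=im,m={})
    for n in ns:
        o['m'][n]=nets.masks_of(n,'wrist')
        print(v,n,[(np.round(d['pixel']).tolist(),round(d['p'],2),int(d['pixels'].sum())) for d in o['m'][n]])
    out[v]=o
pickle.dump(out,open('tour.pkl','wb')); s=readout.sense();print(s['t'],s['joints'])
ims=[cv2.imread(f'pics/w_{v}.png') for v in ('box','key','board','boss')]
cv2.imwrite('pics/tour.png',cv2.resize(np.vstack([np.hstack(ims[:2]),np.hstack(ims[2:])]),(800,600),interpolation=cv2.INTER_AREA))
E
python3 tour.py
```

```text
box slot [([274.0, 196.0], 0.61, 1150)]
key stand [([252.0, 154.0], 0.96, 2560)]
key key [([256.0, 162.0], 0.8, 457)]
board board [([259.0, 201.0], 0.83, 29033), ([197.0, 168.0], 0.72, 1590)]
board clip0 [([317.0, 157.0], 0.8, 1682), ([303.0, 320.0], 0.75, 413), ([195.0, 166.0], 0.64, 1592)]
boss boss [([247.0, 168.0], 0.91, 2888), ([266.0, 291.0], 0.51, 4016), ([68.0, 246.0], 0.45, 13980)]
boss station [([246.0, 86.0], 0.8, 26521), ([427.0, 228.0], 0.6, 1570)]
saddle saddle [([259.0, 195.0], 0.88, 3169)]
saddle pad_top [([239.0, 192.0], 0.96, 5927)]
8.125 [ 5.26401242e-02 -1.40962133e-01  2.09209101e+00  1.51010029e-06
  1.19072177e+00  1.62342778e+00]
```

View pics/tour.png

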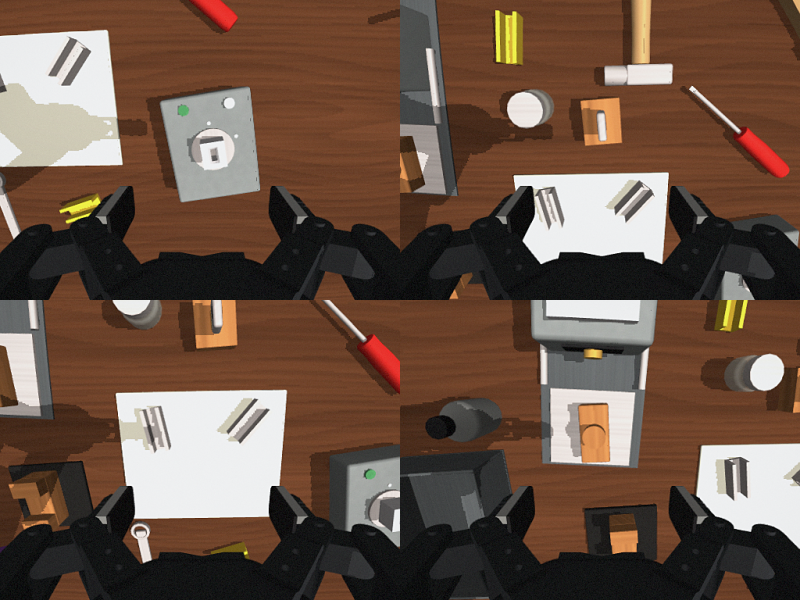

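The four wrist views show the switch at (212,150), with its slot roughly along world x. Key and stand are at (600,122), the two clips on the board at (155,428) and (245,420), and the boss on the white plate at (594,432). I now fit models to the masks.

```bash
cat > an.py <<'E'
from h import *
import pickle
T=pickle.load(open('tour.pkl','rb'))
def rect(mask,cal,z,unite=None):
    cs,_=cv2.findContours(mask.astype(np.uint8),cv2.RETR_EXTERNAL,cv2.CHAIN_APPROX_NONE)
    c=max(cs,key=cv2.contourArea).reshape(-1,2); X=ground(c,cal,z)[:,:2].astype(np.float32)
    r=cv2.minAreaRect(X); return np.round(r[0],1),np.round(r[1],1),r[2],X
yaws=np.arange(0,np.pi,np.pi/6)
res={}
def do(v,n,mname,z,zc,yw,i=0):
    o=T[v];d=o['m'][n][i];p=ground(d['pixel'],o['cal'],zc)[0]
    f,s=fit(mname,d['pixels'],o['cal'],z,(p[0],p[1],yw)); print(v,mname,np.round(f,3),'iou',round(s,3)); draw(o['im'],mname,f,z,o['cal']); return f
nq=np.array([-.3,0,.3])
res['clipA']=do('board','clip0','clip',6,18,yaws,2); res['clipB']=do('board','clip0','clip',6,18,yaws,0)
res['boss']=do('boss','boss','boss',8,24,nq); res['saddle']=do('saddle','saddle','saddle',8,24,nq)
res['stand']=do('key','stand','standonly',0,20,nq-0); res['key']=do('key','key','key',0,50,nq)
o=T['board'];print('board',rect(o['m']['board'][0]['pixels'],o['cal'],6)[:3])
# plate (white) 
o=T['boss'];im=o['im'].astype(int);raw=cv2.imread('pics/w_boss.png')
hsv=cv2.cvtColor(raw,cv2.COLOR_BGR2HSV);w=((hsv[...,1]<45)&(hsv[...,2]>175)).astype(np.uint8)
w[:100]=0;w[220:]=0;w[:,:170]=0;w[:,320:]=0
_,l,st,_=cv2.connectedComponentsWithStats(w);k=1+st[1:,4].argmax();print('plate',st[k],rect(l==k,o['cal'],8)[:3])
o['im'][l==k]=(o['im'][l==k]*[.6,1,.6]).astype(np.uint8)
o=T['saddle'];raw=cv2.imread('pics/w_saddle.png');pm=o['m']['pad_top'][0]['pixels']|o['m']['saddle'][0]['pixels'];print('pad',rect(pm,o['cal'],8)[:3])
o['im'][pm]=(o['im'][pm]*.7+[0,70,0]).astype(np.uint8)
o=T['box'];d=o['m']['slot'][0];print('slot mask px',d['pixels'].sum());
cs,_=cv2.findContours(d['pixels'].astype(np.uint8),0,1);cv2.drawContours(o['im'],cs,-1,(255,0,0),1)
pickle.dump(res,open('res.pkl','wb'))
def crop(v,x,y,w=200,h=150):return cv2.resize(T[v]['im'][y:y+h,x:x+w],(400,300),interpolation=2)
can=np.vstack([np.hstack([crop('box',175,120),crop('key',155,75)]),np.hstack([crop('board',160,90),crop('saddle',160,110)])])
cv2.imwrite('pics/fit1.png',can[:,:,::-1])
print({k:np.round(v['cal']['t']).tolist() for k,v in T.items()} and '')
E
python3 an.py
```

```text
board clip [ 5.4140e+02 -5.1122e+01  1.9200e-01] iou 0.959
board clip [ 552.091 -179.418    2.46 ] iou 0.959
boss boss [6.15287e+02 1.68837e+02 3.90000e-02] iou 0.972
saddle saddle [4.35087e+02 1.24370e+02 7.80000e-02] iou 0.971
key standonly [ 6.76782e+02 -1.30655e+02  8.10000e-02] iou 0.85
key key [ 6.76275e+02 -1.30751e+02  7.30000e-02] iou 0.897
board (array([ 493.4, -115.9]), array([200.4, 239.3]), 0.9883809089660645)
plate [ 193  113  108   99 6056] (array([617.9, 174.2]), array([120. , 110.2]), 86.98001098632812)
pad (array([430.1, 124.7]), array([114.5, 120.1]), 4.5178327560424805)
slot mask px 1150
```

View pics/fit1.png

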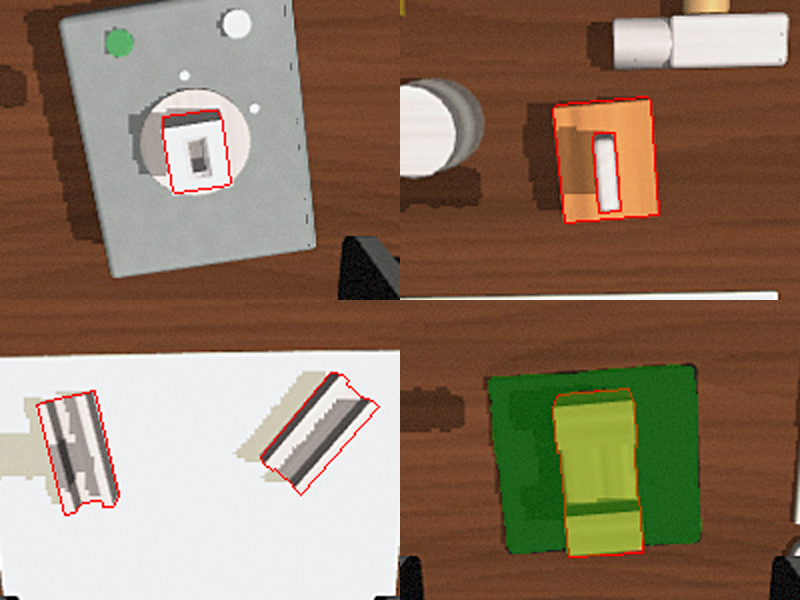

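The fits look right: the outlines match and the board and plate sizes are recovered. Now the clips.

```bash
cat >> h.py <<'E'
def wrap(a): return (a+np.pi/2)%np.pi-np.pi/2
def look(cls,mname,z,p,view=(0,0,190),yaw=None):
    yaw=wrap(p[2]) if yaw is None else yaw
    ctrl.reach(np.array([p[0]+view[0],p[1]+view[1],view[2]],float),down(yaw)); ctrl.pause(.15)
    for k in range(3):
        cal,im=snap('wrist'); best=None
        for d in nets.masks_of(cls,'wrist'):
            g=ground(d['pixel'],cal,z+18)[0]
            if np.hypot(*(g[:2]-p[:2]))>70: continue
            f,s=fit(mname,d['pixels'],cal,z,(g[0],g[1],np.array([-.5,0,.5])+p[2]))
            if best is None or s>best[1]: best=(f,s)
        if best and best[1]>.85: break
    print('look',cls,None if best is None else (np.round(best[0],3),round(best[1],3))); return best
def grab(p,ztcp,pre,yaw=None):
    y=wrap(p[2]) if yaw is None else yaw
    command_gripper(pre); q=np.array([p[0],p[1],ztcp],float)
    ctrl.reach(q+[0,0,80],down(y)); ctrl.servo_line(q,feed=120); command_gripper(0.0)
    s=readout.sense(); print('grab opening',round(s['opening'],3),'gf',round(s['grip_force'],1))
    ctrl.servo_line(q+[0,0,120],feed=200); s=readout.sense();print('lifted opening',round(s['opening'],3),'t',round(s['t'],1)); return s['opening']
E
cat > clips.py <<'E'
from h import *
import pickle
res=pickle.load(open('res.pkl','rb'))
cal,im=snap('top'); m=[d for d in nets.masks_of('bin','top') if abs(d['pixel'][0]-121)<25][0]
b,s=fit('bin',m['pixels'],cal,0,(481,397,np.array([-.1,.1]))); print('bin',b,s)
res['bin']=b
for n,off in (('clipA',-35),('clipB',30)):
    f,s=look('clip0','clip',6,res[n])
    if s<.85 : raise SystemExit
    if grab(f,31,.6)<.2: raise SystemExit('miss')
    d=np.array([b[0],b[1]+off,0]); 
    ctrl.reach(d+[0,0,190],down(wrap(b[2]))); ctrl.servo_line(d+[0,0,75],feed=200); command_gripper(.55); ctrl.servo_line(d+[0,0,200],feed=300)
pickle.dump(res,open('res.pkl','wb'))
snap('top','top1.png'); a=cv2.imread('pics/top1.png'); cv2.imwrite('pics/top1c.png',cv2.resize(a[100:300,60:460],(800,400)))
print(readout.sense()['t'])
E
python3 clips.py
```

```text
bin [4.80184343e+02 3.89690083e+02 6.98243572e-02] 0.9409221066787233
look clip0 (array([ 5.40941e+02, -5.08370e+01,  2.09000e-01]), np.float64(0.945))
grab opening 0.292 gf 61.4
lifted opening 0.288 t 12.1
look clip0 (array([ 552.629, -179.726,    2.452]), np.float64(0.964))
grab opening 0.291 gf 61.7
lifted opening 0.289 t 20.0
23.8167
```

View pics/top1c.png

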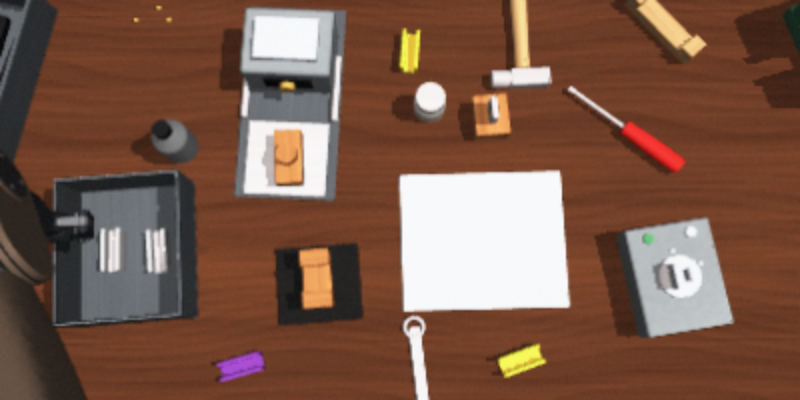

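Both clips are in the bin (crop pixels 110,250 and 156,250), and every other thing is unmoved. Now the blocks.

```bash
cat >> h.py <<'E'
def white_plate(p):
    ctrl.reach(np.array([p[0],p[1],200.]),down(0)); ctrl.pause(.15); cal,im=snap('wrist')
    hsv=cv2.cvtColor(im,cv2.COLOR_RGB2HSV); w=((hsv[...,1]<45)&(hsv[...,2]>150)).astype(np.uint8)
    roi=np.zeros_like(w); c,s=np.cos(p[2]),np.sin(p[2])
    cor=np.array([[p[0]+c*x-s*y,p[1]+s*x+c*y,8] for x,y in((-66,-72),(-66,72),(66,72),(66,-72))])
    cv2.fillConvexPoly(roi,np.round(proj(cor,cal)).astype(np.int32),1); w&=roi
    _,l,st,_=cv2.connectedComponentsWithStats(w);k=1+st[1:,4].argmax()
    cs,_=cv2.findContours((l==k).astype(np.uint8),0,1); X=ground(max(cs,key=len).reshape(-1,2),cal,8)[:,:2].astype(np.float32)
    r=cv2.minAreaRect(X);a=np.deg2rad(r[2]); a=a if r[1][0]<r[1][1] else a+np.pi/2
    print('plate',np.round(r[0],1),np.round(r[1],1),round(wrap(a),3)); return np.array([*r[0],wrap(a)])
def put(p,ztcp,opn):
    q=np.array([p[0],p[1],ztcp],float); y=wrap(p[2])
    ctrl.reach(q+[0,0,120],down(y)); ctrl.servo_line(q+[0,0,15],feed=150); ctrl.servo_line(q,feed=40)
    s=readout.sense();print('put F',np.round(s['ft_force'],1)); command_gripper(opn); ctrl.servo_line(q+[0,0,120],feed=200)
E
cat > swap.py <<'E'
from h import *
import pickle
res=pickle.load(open('res.pkl','rb'))
def pick(cls,z,p):
    b=look(cls,cls,z,p)
    if b is None or b[1]<.9 : raise SystemExit('look')
    o=grab(b[0],z+26,.85)
    if not .4<o<.53: raise SystemExit('miss')
park=np.array([500,-80,0.])
pick('saddle',8,res['saddle']); put(park,33,.85)
pad=look('pad_top','plate',0,np.array([432.4,124.7,.079]),view=(20,0,200)); 
if pad is None or pad[1]<.9 or np.hypot(pad[0][0]-432,pad[0][1]-125)>8: raise SystemExit('pad')
res['pad']=pad[0]
pick('boss',8,res['boss']); put(pad[0],35,.85)
pl=white_plate((617.9,174.2,-.053))
if np.hypot(pl[0]-618,pl[1]-174)>5: raise SystemExit('plate')
res['plate']=pl; pickle.dump(res,open('res.pkl','wb'))
pick('saddle',6,park); put(pl,35,.85)
a=look('saddle','saddle',8,pl); b=look('boss','boss',8,pad[0])
print(readout.sense()['t']); snap('top','top2.png')
E
python3 swap.py
```

```text
look saddle (array([4.35582e+02, 1.24519e+02, 8.80000e-02]), np.float64(0.973))
grab opening 0.456 gf 62.8
lifted opening 0.456 t 27.9
put F [-0.4  0.4  0.6]
look pad_top (array([4.31537e+02, 1.25000e+02, 7.00000e-02]), np.float64(0.982))
look boss (array([6.15838e+02, 1.69122e+02, 4.10000e-02]), np.float64(0.966))
grab opening 0.457 gf 62.9
lifted opening 0.458 t 36.0
put F [-1.6 -0.4  2.7]
plate [617.8 174.1] [120.2 110.6] -0.053
look saddle (array([ 4.99187e+02, -7.91810e+01,  3.00000e-03]), np.float64(0.975))
grab opening 0.458 gf 62.6
lifted opening 0.458 t 44.4
put F [0.7 0.1 0.1]
look saddle (array([ 6.17966e+02,  1.74890e+02, -5.20000e-02]), np.float64(0.976))
look boss (array([4.30293e+02, 1.26039e+02, 7.20000e-02]), np.float64(0.972))
49.575
```

Both blocks are swapped to within 2 mm. Next I measure the key and slot precisely, and check the whole scene from the top.

```bash
sed -i "s/box(34,10,36,66)/box(34,10,36,70)/g" h.py
cat > meas.py <<'E'
from h import *
import pickle
res=pickle.load(open('res.pkl','rb')); print(np.round(wrap(res['key'][2]),3))
k0=np.array([676.3,-130.7,.075]); K=[];S=[];ims=[]
b=look('key','key',0,k0,view=(0,0,200)); 
for v in ((0,0,170),(-15,12,180),(-10,-12,180)):
    b=look('key','key',0,k0,view=v,yaw=.0); K.append(b[0])
    c,s=snap('wrist'); ims.append((c,s))
s0=np.array([432,-374,.15])
for v in ((20,10,230),(10,0,220),(10,-10,230)):
    b=look('slot','barrel',0,s0,view=v,yaw=.0); S.append(b[0])
    cal,im=snap('wrist'); f=b[0]
    g=cv2.cvtColor(im,cv2.COLOR_RGB2GRAY); mask=sil([box(26,18,80,80)],f,0,cal,1)>0
    dk=(g<np.median(g[mask])-25)&mask; ys,xs=np.nonzero(dk)
    X=ground(np.c_[xs,ys],cal,80)[:,:2]; w,V=np.linalg.eigh(np.cov(X.T))
    r=cv2.minAreaRect(X.astype(np.float32)); print('dark',len(xs),X.mean(0).round(1),'rect',np.round(r[0],1),np.round(r[1],1),'ang',round(wrap(np.arctan2(V[1,1],V[0,1])),3))
    ims.append((cal,im))
K=np.array(K);S=np.array(S);K[:,2]=wrap(K[:,2]);S[:,2]=wrap(S[:,2])
print(K.round(2),S.round(2)); res['keyf']=np.median(K,0);res['slot']=np.median(S,0); pickle.dump(res,open('res.pkl','wb'))
out=[]
for (cal,im),m,f in ((ims[0],'key',res['keyf']),(ims[4],'barrel',res['slot'])):
    im=im.copy(); draw(im,m,f,0,cal); 
    if m=='barrel': draw(im,'slotr',f,0,cal) if 'slotr' in M else None
    x,y=proj([[f[0],f[1],70]],cal)[0].astype(int); out.append(cv2.resize(im[y-40:y+40,x-40:x+40],(400,400),interpolation=2))
cv2.imwrite('pics/ks.png',np.hstack(out)[:,:,::-1]); print(readout.sense()['t'])
a=cv2.imread('pics/top2.png'); cv2.imwrite('pics/top2c.png',cv2.resize(a[100:300,60:460],(800,400)))
E
python3 meas.py
```

```text
0.073
look key (array([ 6.76896e+02, -1.30759e+02,  7.90000e-02]), np.float64(0.868))
look key (array([ 6.76606e+02, -1.30822e+02,  7.70000e-02]), np.float64(0.885))
look key (array([ 6.77379e+02, -1.30441e+02,  1.06000e-01]), np.float64(0.851))
look key (array([ 6.76273e+02, -1.31033e+02,  4.70000e-02]), np.float64(0.88))
look slot (array([ 4.34505e+02, -3.80220e+02,  1.43000e-01]), np.float64(0.9))
dark 175 [ 435.  -381.8] rect [ 434.5 -381.4] [20.6  9.8] ang 0.227
look slot (array([ 4.34501e+02, -3.80407e+02,  1.49000e-01]), np.float64(0.932))
dark 185 [ 435.  -381.8] rect [ 434.5 -381.7] [19.4  9.5] ang 0.222
look slot (array([ 4.34657e+02, -3.80421e+02,  2.01000e-01]), np.float64(0.887))
dark 172 [ 435.1 -381.8] rect [ 434.5 -381.7] [19.3  9.4] ang 0.224
[[ 6.7661e+02 -1.3082e+02  8.0000e-02]
 [ 6.7738e+02 -1.3044e+02  1.1000e-01]
 [ 6.7627e+02 -1.3103e+02  5.0000e-02]] [[ 4.3451e+02 -3.8022e+02  1.4000e-01]
 [ 4.3450e+02 -3.8041e+02  1.5000e-01]
 [ 4.3466e+02 -3.8042e+02  2.0000e-01]]
55.55
```

View pics/ks.png

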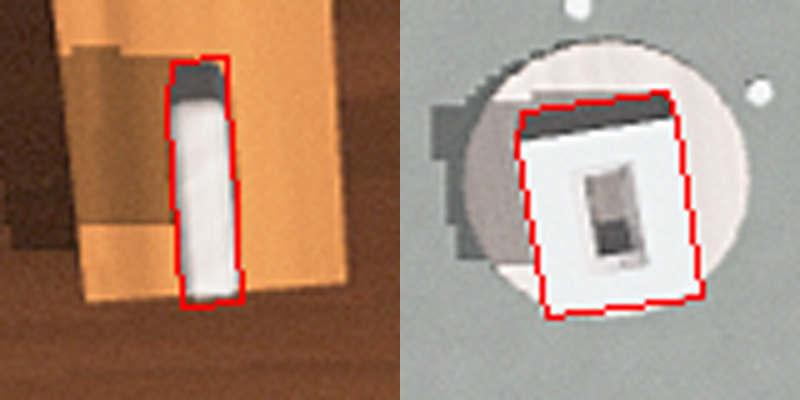

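View pics/top2c.png

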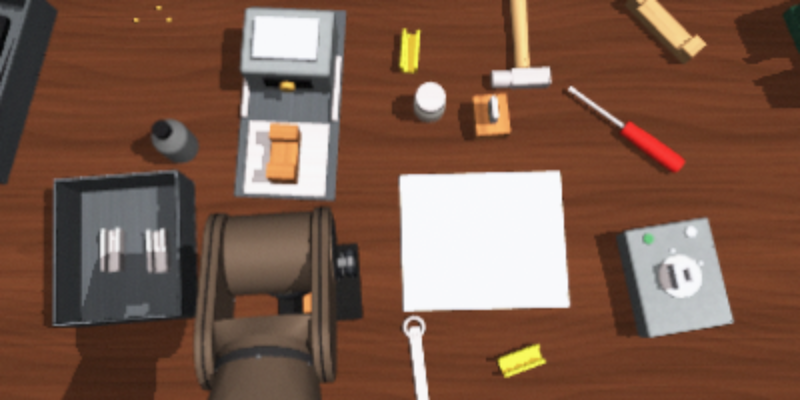

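The crops show the key bow outlined at (205,180) and the barrel outlined with the slot at its centre (614,217). The top view shows the clips in the bin and the saddle on the plate. Now I take the key.

```bash
cat > key.py <<'E'
from h import *
import pickle
k=np.array([676.7,-130.75,.077]); s=np.array([434.6,-380.5,.148])
o=grab(k,64,.4)
if not .06<o<.2: raise SystemExit('miss')
q=np.array([s[0],s[1],170.])
ctrl.reach(q,down(s[2])); ctrl.servo_line(np.array([s[0],s[1],143.]),feed=60); ctrl.pause(.3)
st=readout.sense(); f0=st['ft_force']; print('free F',f0.round(2),st['tool_pos'].round(2))
z=143.
while z>114:
    z-=1; ctrl.servo_line(np.array([s[0],s[1],z]),feed=25); ctrl.pause(.05); st=readout.sense(); f=st['ft_force']-f0
    if int(z)%4==0 or abs(f).max()>4: print(z,st['tool_pos'].round(1),f.round(1),st['wrist_torque'].round(2))
    if f[2]>10 or np.hypot(f[0],f[1])>15: break
print('end',z,st['t']); snap('wrist'); snap('scene','sc3.png')
a=cv2.imread('pics/sc3.png'); cv2.imwrite('pics/sc3c.png',cv2.resize(a[50:150,110:240],(780,600),interpolation=2))
E
python3 key.py
```

```text
grab opening 0.102 gf 59.6
lifted opening 0.108 t 59.2
free F [-0.71 -0.39  0.13] [ 434.72 -380.76  143.46]
140.0 [ 434.6 -380.5  140. ] [ 0.3  0.4 -0.3] [0.07 0.03 0.02]
136.0 [ 434.6 -380.5  136. ] [ 0.8  0.4 -0.3] [-0.02 -0.03 -0.03]
132.0 [ 434.7 -380.5  132. ] [ 0.8 -0.3 -1.6] [-0.02 -0.21 -0.06]
128.0 [ 434.6 -380.5  127.9] [ 2.6  0.3 -0.3] [ 0.03 -0.32 -0.02]
124.0 [ 434.6 -380.5  123.9] [ 2.2 -0.6 -0.9] [ 0.03 -0.35  0.01]
120.0 [ 434.6 -380.5  119.9] [ 3.4  0.9 -0. ] [ 0.02 -0.46 -0.  ]
116.0 [ 434.6 -380.5  115.9] [ 2.9  0.5 -0.6] [ 0.03 -0.42  0.02]
114.0 [ 434.8 -380.7  115.2] [0.6 2.1 6.5] [ 0.38 -0.05 -0.03]
end 114.0 70.1417
```

The key went in to its collar. Now I turn it.

```bash
cat > turn.py <<'E'
from h import *
s=np.array([435.0,-380.5,.148]); p=np.array([s[0],s[1],114.5]); ctrl.servo_line(p,feed=20); ctrl.pause(.3)
st=readout.sense(); print(st['tool_pos'].round(1),st['ft_force'].round(1),st['wrist_torque'].round(2)); t0=st['wrist_torque'][2]
a=0
while a<1.42:
    a+=.04; ctrl.servo_line(p,rot=down(s[2]-a),feed=20); ctrl.pause(.03); st=readout.sense()
    T=R.from_rotvec(st['tcp_rot']).as_matrix(); y=np.arctan2(T[1,0],T[0,0]); tz=st['wrist_torque'][2]-t0
    if round(a/.04)%5==0 or a>1.1: print(round(a,2),'act',round(s[2]-y,3),'tz',round(tz,3),st['ft_force'].round(1),st['t'].round(1))
    if abs(tz)>.5 or np.linalg.norm(st['ft_force'])>30: break
cal,im=snap('wrist','w_turn.png'); cv2.imwrite('pics/w_turnc.png',cv2.resize(im[150:350,150:400,::-1],(500,400)))
E
python3 turn.py
```

```text
[ 434.8 -380.7  115.3] [0.1 1.6 6.5] [ 0.29  0.03 -0.  ]Traceback (most recent call last):
  File "turn.py", line 8, in <module>
    if round(a/.04)%5==0 or a>1.1: print(round(a,2),'act',round(s[2]-y,3),'tz',round(tz,3),st['ft_force'].round(1),st['t'].round(1))
                                                                                                                   ^^^^^^^^^^^^^
AttributeError: 'float' object has no attribute 'round'
```

```bash
sed -i "s/st\['t'\].round(1)/round(st['t'],1)/; s/^a=0$/a=.2/" turn.py; sed -i "s/ctrl.servo_line(p,feed=20); ctrl.pause(.3)/ctrl.pause(.1)/" turn.py; python3 turn.py
```

```text
[ 435.1 -381.2  115.3] [-0.1  0.3  5.2] [ 0.02 -0.07 -0.01]
0.4 act 0.399 tz 0.031 [0.4 0.3 5.6] 73.7
0.6 act 0.599 tz 0.015 [ 0.1 -0.1  5.8] 75.1
0.8 act 0.799 tz 0.002 [0.9 0.7 5.1] 76.6
1.0 act 0.999 tz 0.023 [ 1.3 -0.3  5.6] 78.0
1.12 act 1.119 tz 0.027 [ 0.4 -0.1  5.4] 78.8
1.16 act 1.159 tz 0.075 [-0.9 -0.2  5.7] 79.1
1.2 act 1.199 tz 0.06 [0.6 1.2 6.1] 79.4
1.24 act 1.239 tz -0.008 [0.4 0.7 5.1] 79.7
1.28 act 1.279 tz -0.007 [0.7 0.4 5.9] 80.0
1.32 act 1.319 tz 0.01 [-0.2  0.9  5.1] 80.2
1.36 act 1.359 tz 0.063 [-0.3  1.6  6. ] 80.5
1.4 act 1.398 tz 0.187 [ 0.1 -0.5  5.4] 80.8
1.44 act 1.438 tz 0.293 [ 0.8 -0.1  6.3] 81.1
```

The torque climbs from 1.36 rad, which matches the stop plus the key's play. I unload, release, retreat and check everything.

```bash
cat > fin.py <<'E'
from h import *
import pickle
res=pickle.load(open('res.pkl','rb'))
s=np.array([435.0,-380.5,.148]); p=np.array([s[0],s[1],114.8])
ctrl.servo_line(p,rot=down(s[2]-1.36),feed=20); ctrl.pause(.2); print(readout.sense()['wrist_torque'].round(3))
command_gripper(.4); ctrl.pause(.2); ctrl.servo_line(p+[0,0,120],feed=60); 
ctrl.reach(p+[10,0,135],down(0)); ctrl.pause(.2)
cal,im=snap('wrist'); 
for d in nets.masks_of('key','wrist')[:2]:
    print('key',np.round(d['pixel']),d['p'],[np.round(v,3) for v in fit('key',d['pixels'],cal,50,(434.6,-380.5,np.array([-.9,-1.2])))])
x,y=proj([[434.6,-380.5,100]],cal)[0].astype(int); out=cv2.resize(im[max(0,y-60):y+60,x-60:x+60],(400,400),interpolation=2)
a=look('saddle','saddle',8,res['plate']); b=look('boss','boss',8,res['pad'])
ctrl.reach(np.array([500.,-110,300]),down(0)); _,t=snap('top')
cv2.imwrite('pics/fin.png',np.hstack([out,cv2.resize(t[100:300,60:260],(400,400))])[:,:,::-1]); print(readout.sense()['t'])
E
python3 fin.py
```

```text
[-0.133 -0.016  0.089]
key [258. 194.] 0.92 [array([ 434.982, -379.269,   -1.166]), np.float64(0.836)]
look saddle (array([ 6.17952e+02,  1.75316e+02, -5.70000e-02]), np.float64(0.982))
look boss (array([4.14254e+02, 1.03318e+02, 4.40000e-02]), np.float64(0.937))
90.1917
```

View pics/fin.png

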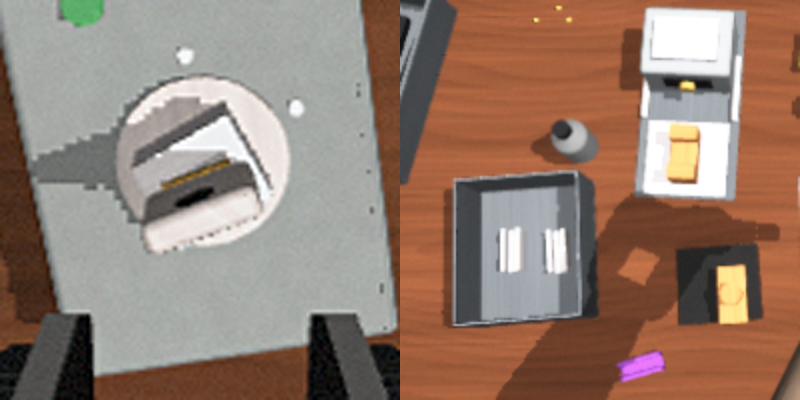

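The crop shows the key seated to its collar and turned by about 1.3 rad. The clips and the saddle are in place. The boss block has been knocked about 28 mm off centre, to crop (732,292), so I put it back.

```bash
cat > fix.py <<'E'
from h import *
import pickle
res=pickle.load(open('res.pkl','rb')); pad=res['pad']
b,s=look('boss','boss',8,np.array([414.3,103.3,.06]),view=(30,10,190)); assert s>.92
d=12
sh=lambda p:np.array([p[0]+d*np.cos(p[2]),p[1]+d*np.sin(p[2]),p[2]])
g=sh(b)
for p,z in((g,34),(g,154),(sh(pad),35)): assert solver.ik(np.array([p[0],p[1],z]),down(wrap(p[2]))) is not None,(p,z)
o=grab(g,34,.8)
if not .4<o<.53: raise SystemExit('miss')
put(sh(pad),35,.85)
look('boss','boss',8,pad,view=(20,0,190)); look('saddle','saddle',8,res['plate'])
ctrl.reach(np.array([500.,-110,300]),down(0)); ctrl.pause(.5); _,t=snap('top'); _,c=snap('scene')
cv2.imwrite('pics/fin2.png',np.hstack([cv2.resize(t[100:300,60:460],(500,250))[:, :],cv2.resize(c[80:330,110:410],(300,250))])[:,:,::-1])
print(readout.sense()['t'])
E
python3 fix.py
```

```text
look boss (array([4.13608e+02, 1.03086e+02, 6.00000e-02]), np.float64(0.959))
grab opening 0.456 gf 61.9
lifted opening 0.453 t 94.2
put F [-0.6  0.4  1.5]
look boss (array([4.31320e+02, 1.26024e+02, 8.50000e-02]), np.float64(0.969))
look saddle (array([ 6.18226e+02,  1.75127e+02, -5.30000e-02]), np.float64(0.984))
100.35
```

View pics/fin2.png

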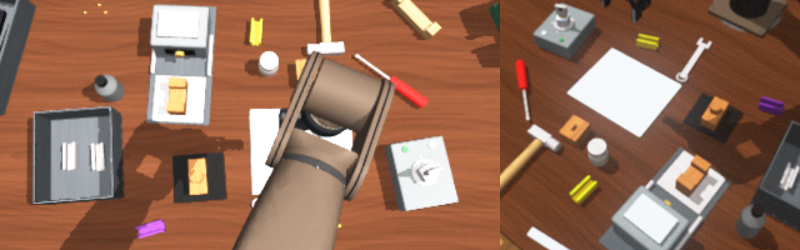

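All is in place: clips in the bin (69,157) and (97,157), boss on the pad (197,175), saddle on the plate (177,95), and the key in the switch (427,172). I hand the job in.

```bash
python3 -c "
from h import *
print(ctrl.close_job())"
```

```text
the job is handed in; nothing more can be done
None
```

The job is handed in, though the hand-in gave no verdict: both clips are in the bin, the blocks are swapped and centred within about 2 mm, and the key is fully in and turned to its stop at on; the boss block got knocked about 28 mm aside during the key work, so I re-centred it after the key was already on.

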